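Hang the slide rack in the staining dish

TASK

Take the slide rack from the drip tray by its blue handle and hook its bent lip over the dish wall that carries the orange keeper, so that the rack hangs upright inside the dish with the lip outside. Then slide it along the rim under the keeper until it is fully home against the stop, and let go. Be gentle with the dish (keep every push on it under 15 N, far less is needed), and leave the other things on the bench where they are.

Things in the scene. Friction and masses are not known exactly. Their poses are not given: they have to be found in the camera images.
- rack: Loose aluminium slide rack, 0.13 to 0.25 kg, 120 mm tall with its blue handle, standing on the drip tray. Origin: centre of the foot's underside (foot 35 mm in x, 70 mm in y), z up. Back plate x -17.5 to -13.5, z 0 to 75; bridge on top x -30.5 to +2, z 75 to 80; bent lip hangs from the bridge's -x edge, x -30.5 to -26.5, z 61 to 80. All these are 70 mm wide in y (-35 to 35).
- rack_handle (a point): Top centre of the blue handle bar: 10 mm thick along the rack's x, 26 mm wide along y, 40 mm tall (down to the bridge). Pinch it from above across the 10 mm. In the rack's frame at x -10, y 0, z 120 mm. Axes as the rack's.
- rack_channel (a point): Middle of the rack's hook: underside of the bridge, midway between lip and back plate, in the rack's frame at x -22, y 0, z 75 mm. The channel is 9 mm wide (x) and the lip reaches 14 mm below this point; the dish wall (5 mm) goes in it. Back plate, foot and slides (to 40 mm in +x from here, 75 mm down) hang inside the dish.
- station: Fixed grey staining station, base 170 (x) x 200 (y) x 14 mm, origin at the centre of its underside, z up. On it is clamped an open white dish, 100 x 160 x 100 mm tall outside, wall and floor 5 mm, parallel to the base and centred in y; but in x the dish sits up to 18 mm either way of centre, which is not measured: find its wall by touch. Rubber pads give 1 mm per 10 N in x, per 5 N down.
- rim_nominal (a point): Fixed to the station base, not to the dish: middle of the top of the dish's -x wall (the one with the keeper, to be hooked) if the dish sat centred; station frame x -47.5, y 0, z 114 mm. The true wall lies up to 18 mm off along x; the height is true. Hung, the bridge's underside is on the rim, so the rack's origin is 39 mm above the station's origin.
- stop_nominal (a point): Foot of the stop face of the orange keeper on that wall's rim, at station y +68 mm (y and z true, x off as the dish). An overhang covers the rim from y +54 to +80 mm, within 9 mm of the wall centre in x, from 8 to 12 mm above the rim; the 5 mm bridge slides under it toward +y. Home: the bridge's +y end meets the stop, rack origin at station y +33 mm, axes parallel.
- drip_tray: Fixed grey square drip tray, 130 x 130 mm, rim 12 mm high, on which the rack stands at the start. Origin: centre of its underside.
- reagent: Brown reagent bottle, 66 mm across, 150 mm tall; bystander, leave alone. Origin: centre of its underside.
- dropper: Small brown dropper bottle with black cap, 34 mm across, 75 mm tall; bystander, leave alone. Origin: centre of its underside.
- petri_stack: Stack of clear petri dishes, 90 mm across, 48 mm tall; bystander, leave alone. Origin: centre of its underside.
- slide_box: Flat blue slide box, 85 x 170 x 34 mm; bystander, leave alone. Origin: centre of its underside.
- beaker: Glass beaker, 80 mm across, 100 mm tall; bystander, leave alone. Origin: centre of its underside.
- jar: White jar with yellow cap, 60 mm across, 70 mm tall; bystander, leave alone. Origin: centre of its underside.

How it is judged:
By the outcome, as a careful person would: the job done as asked, in the order asked, and still so for the second after the job is handed in, with the robot touching nothing.
It also fails if it takes over 56 s, if anything falls off the work surface, if the arm or the gripper's body presses on something with over 40 N, if the wrist force passes 120 N, or if a joint passes its speed limit or range.

ROBOT

A 7-joint arm with a two-finger parallel gripper is mounted at the origin on the work surface. World frame = base frame: x ahead of the robot, y to its left, z up, the work surface at z = 0. Lengths are in m, angles in rad, forces in N, time in s.
With the tool pointing down it reaches from about 0.4 to 0.85 m from the base axis. Payload 4.5 kg.
Tool frame: the origin (TCP) lies between the finger pads; the fingertips stand r.finger_overhang ahead of it and the grasp point (between the pads) lies 8 mm behind it (r.finger_overhang is the distance from the TCP to the fingertips, in m); z points along the fingers, x is the direction in which the jaws open and shut, and the axes are right-handed (so a half turn about z gives the same grasp; the last joint's range is limited). The gripper opens to 88 mm and grips with 3 to 60 N. Pads are 18 mm wide; open, the fingers measure 123 mm over their backs; the gripper's body (75 mm by 187 mm) begins 45 mm behind the grasp point.
Start: joints at [-1.083, 0.689, -0.195, 1.565, 0.157, 0.902, -0.215], TCP at [0.274, 0.562, 0.25] pointing down, gripper open.
Joint ranges: [-3.01, 3.01], [-0.46, 2.08], [-1.47, 1.51], [0.13, 2.56], [-1, 4.14], [0.04, 2.09], [-2.66, 2.66]. Speed limits (rad/s): [2.57, 2.57, 3.14, 3.14, 3.14, 3.14, 3.14].

INTERFACE

Orientations are given as a unit quaternion [x, y, z, w].
In Python, from plant import r gives the robot as it stands.
- The arm moves only by the tool move_arm, never from a script. Its argument "targets" is a list that holds one entry, the list of rows, each a list of 7 numbers: the turn, a rotation vector about the world's x, y, z in rad, then the shift along the world's x, y, z in m, then the opening, from 0 (shut) to 1 (fully open). A call has 1 to 5 rows; each row shifts and turns the pose as measured when the row begins; what a row does not reach is not made up. A row lasts 1/10 s, in which the tool goes at most 50 mm and 8.59 degrees, less where a joint would pass 70% of its speed; a pose out of reach is approached as far as the arm can. A call with a gripper value outside its range is refused whole. The fingers move at their own pace and stop on an object; "force" is the grip in N (left out, the last holds). Time passes only in rows, so rows that do not move let the fingers close. It gives the time, the measured TCP pose, the force and the opening at its end, in the units of the state.
- r.get_state(): the state, without advancing time (a new reading comes with each control period).
- r.snapshot(name): name is "side" or "top"; returns a dict with "frame" (384x512x3 uint8, red, green, blue), "K" (3x3 intrinsics, pixels), "D" ([k1, k2, p1, p2, k3] as OpenCV has them; the pictures are not rectified), "T" (4x4, takes a point from camera to world coordinates). Camera axes: x right, y up, looking along -z (the intrinsics and any distortion apply to the point x, -y, -z); pixel columns grow to the right and rows downward; lengths in m; the calibration is good to about 2 mm. A picture is of the moment at which its call begins. There is no depth.
- r.finish_job(): hands the job in, once; it reports no verdict.
Trained networks look in a picture, given as the dict that the camera call returned (one of the last four; its "shot" number tells which), for a name from the list of things; names that differ only in an ending like _2 or _b are one class to them, and where a whole thing is asked for, a point or a joint stands for the part that bears it (a point fixed in the world has none). Each returns a list of dicts, best first, with "score" (0 to 1); they miss things now and then, are a little off and sometimes report something else, mostly with a low value. They report only what shows in the picture. A call takes as long as a camera call.
- r.find_in(picture, query): "centre" ([row, column] in pixels, amid what is visible of it).
The state is a dict: "clock": time; "q": joint angles; "qd": joint speeds; "joint_torque": joint torques, N m; "tool_pos": TCP position; "eef_rot": TCP orientation; "contact_force": force on the tool from outside, world axes, zero at the start; "moment": the same for the moment, N m; "opening": opening from 0.0 (shut) to 1.0 (fully open).
Only numpy, scipy, OpenCV 4.12 (cv2) and the standard library are available. Lean on these libraries where they do the work, as an engineer would, in place of code of your own. Each camera call takes 0.05 s, during which the arm holds its last target. There are 200 camera calls.

## Working session

There is one attempt and no reset: what is moved stays moved. The work goes in short steps, Python scripts to look and compute and a tool call to move; the robot and the scene stay as the last step left them, time stands still between calls to the robot, and variables do not carry over. Pictures are saved under pics/ and viewed, about 8 in all and at most 12, crops included, and the job is handed in when it is done.

Besides the shell and the picture viewer there is one more tool, called after "Emit:" by a JSON object that holds its "method" and its "body", one argument or row to a line. move_arm: Moves the arm, as the interface text tells. Its arguments: {"type":"object","properties":{"targets":{"type":"array","items":{"type":"array","items":{"type":"array","items":{"type":"number"}}}},"force":{"type":"number"}},"required":["targets"]}

```bash
mkdir -p pics; ls
cat > h.py <<'E'
import numpy as np,cv2
from plant import r
def ray(p,rc):
    u=cv2.undistortPoints(np.array([[[rc[1],rc[0]]]],float),np.array(p["K"],float),np.array(p["D"],float))[0,0]
    T=np.array(p["T"]);d=T[:3,:3]@np.array([u[0],-u[1],-1.]);return T[:3,3],d/np.linalg.norm(d)
def atz(p,rc,z):
    o,d=ray(p,rc);return o+d*(z-o[2])/d[2]
def tri(p1,a,p2,b):
    o1,d1=ray(p1,a);o2,d2=ray(p2,b)
    s=np.linalg.lstsq(np.c_[d1,-d2],o2-o1,rcond=None)[0]
    x,y=o1+d1*s[0],o2+d2*s[1];return (x+y)/2,np.linalg.norm(x-y)
def proj(p,X):
    T=np.array(p["T"]);c=(np.array(X,float).reshape(-1,3)-T[:3,3])@T[:3,:3]
    c=c*[1,-1,-1]
    return cv2.projectPoints(c.reshape(-1,1,3),np.zeros(3),np.zeros(3),np.array(p["K"],float),np.array(p["D"],float))[0][:,0]
E
python3 - <<'E'
from h import *
s=r.get_state();print(s["clock"],s["tool_pos"],s["eef_rot"],s["opening"],r.finger_overhang)
t=r.snapshot("top");d=r.snapshot("side")
for n,p in(("top",t),("side",d)):
    cv2.imwrite(f"pics/{n}0.png",cv2.resize(p["frame"][:,:,::-1],(800,600)))
    print(n,np.round(p["T"],3).tolist(),np.round(p["K"],1).tolist(),p["D"])
    for q in("rack","rack_handle","station","stop_nominal","drip_tray","reagent","dropper","petri_stack","slide_box","beaker","jar"):
        print(q,[(np.round(f["centre"]).tolist(),round(f["score"],2),np.round(atz(p,f["centre"],.05),2).tolist()) for f in r.find_in(p,q)[:2]])
import pickle;pickle.dump((t,d),open("p0.pkl","wb"))
E
```

```text
pics
0.0 [0.27377007 0.56118796 0.24891128] [ 8.48027168e-01  5.29951991e-01 -7.18015137e-04  5.42206332e-04] 1.0032711118489304 0.011
top [[0.004, 0.995, -0.102, 0.483], [-1.0, 0.005, 0.005, -0.0], [0.006, 0.102, 0.995, 1.142], [0.0, 0.0, 0.0, 1.0]] [[354.3, 0.0, 256.3], [0.0, 354.3, 192.0], [0.0, 0.0, 1.0]] [-0.05428253  0.          0.          0.          0.        ]
rack [([199.0, 192.0], 0.84, [0.57, 0.19, 0.05])]
rack_handle [([204.0, 190.0], 0.71, [0.56, 0.2, 0.05])]
station [([148.0, 205.0], 0.62, [0.73, 0.16, 0.05]), ([213.0, 315.0], 0.56, [0.53, -0.19, 0.05])]
stop_nominal [([215.0, 312.0], 0.66, [0.52, -0.18, 0.05])]
drip_tray [([210.0, 194.0], 0.88, [0.54, 0.19, 0.05])]
reagent [([147.0, 206.0], 0.92, [0.74, 0.15, 0.05])]
dropper [([213.0, 315.0], 0.4, [0.53, -0.19, 0.05])]
petri_stack [([147.0, 286.0], 0.82, [0.74, -0.1, 0.05])]
slide_box [([238.0, 404.0], 0.83, [0.45, -0.46, 0.05]), ([148.0, 290.0], 0.4, [0.73, -0.11, 0.05])]
beaker [([198.0, 116.0], 0.73, [0.57, 0.43, 0.05])]
jar [([179.0, 368.0], 0.83, [0.64, -0.35, 0.05]), ([175.0, 250.0], 0.32, [0.65, 0.01, 0.05])]

[... 306 characters left out ...]
.0, 206.0], 0.86, [0.56, 0.19, 0.05])]
station [([257.0, 276.0], 0.59, [0.5, -0.2, 0.05]), ([196.0, 204.0], 0.58, [0.51, 0.13, 0.05])]
stop_nominal [([256.0, 281.0], 0.83, [0.51, -0.2, 0.05]), ([150.0, 173.0], 0.22, [0.57, 0.43, 0.05])]
drip_tray [([196.0, 205.0], 0.57, [0.51, 0.13, 0.05])]
reagent [([166.0, 256.0], 0.78, [0.73, 0.15, 0.05])]
dropper [([203.0, 267.0], 0.67, [0.63, -0.02, 0.05])]
petri_stack [([210.0, 313.0], 0.94, [0.7, -0.13, 0.05]), ([173.0, 208.0], 0.16, [0.59, 0.22, 0.05])]
slide_box [([356.0, 354.0], 0.63, [0.44, -0.49, 0.05])]
beaker [([148.0, 170.0], 0.84, [0.57, 0.44, 0.05]), ([196.0, 203.0], 0.46, [0.5, 0.13, 0.05])]
jar [([272.0, 365.0], 0.66, [0.63, -0.37, 0.05])]
```

Run:
```python
import cv2,pickle
t,d=pickle.load(open("p0.pkl","rb"))
a=cv2.resize(t["frame"][120:300,140:380,::-1],None,fx=3.3,fy=3.3,interpolation=cv2.INTER_CUBIC);cv2.imwrite("pics/t1.png",a)
a=cv2.resize(d["frame"][110:340,130:390,::-1],None,fx=2.6,fy=2.6,interpolation=cv2.INTER_CUBIC);cv2.imwrite("pics/s1.png",a);print(a.shape)
```

```text
(598, 676, 3)
```

View pics/t1.png

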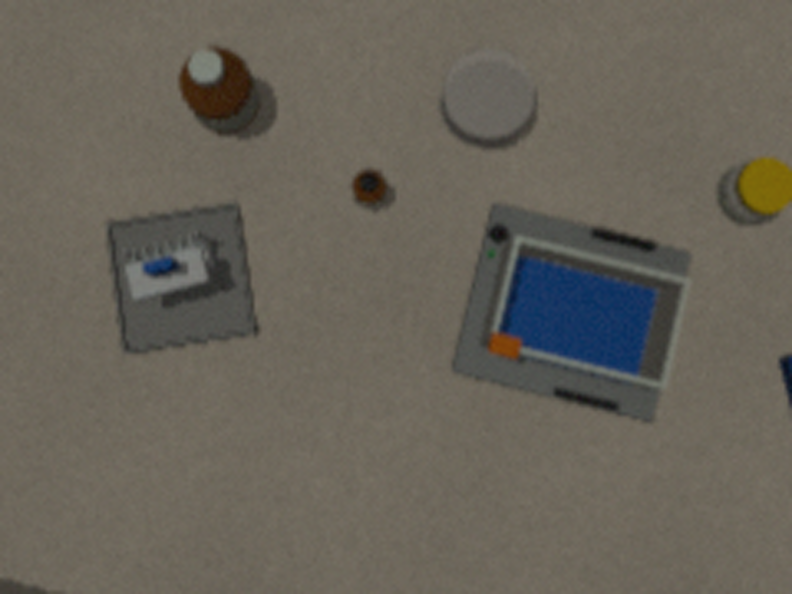

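View pics/s1.png

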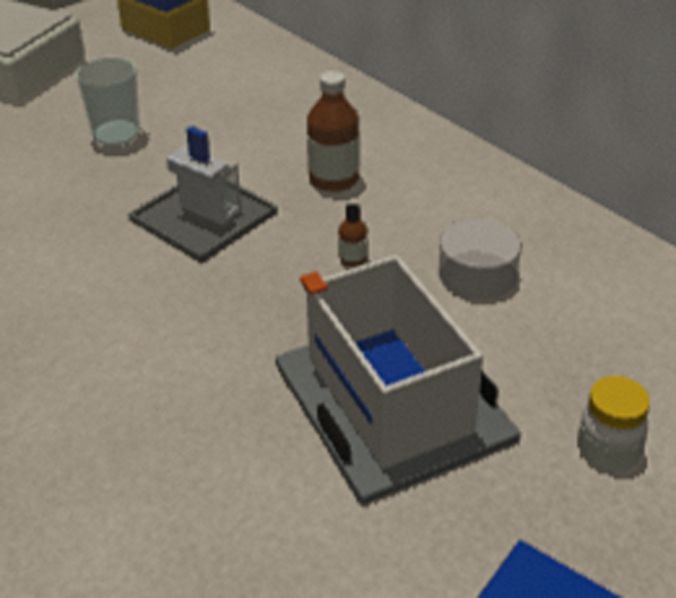

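The top crop shows the handle at about (160,267), the keeper at (505,345) on the wall facing the robot, and the rack's lip on the robot's side. The side crop agrees. Next I'll turn these into poses.

Run:
```python
from h import *
import pickle
t,d=pickle.load(open("p0.pkl","rb"))
ct=lambda x,y:(y/3.3+120-.35,x/3.3+140-.35)
cs=lambda x,y:(y/2.6+110-.3,x/2.6+130-.3)
def rep(n,pts,z):
    P=np.array([atz(t,ct(*p),z)[:2] for p in pts]);print(n,P.round(3).tolist(),P.mean(0).round(4))
    for i in range(len(P)):
        v=P[(i+1)%len(P)]-P[i];print("  ",round(np.linalg.norm(v),4),round(np.degrees(np.arctan2(v[1],v[0]))%90,1))
rep("base",[(493,205),(692,250),(655,420),(455,370)],.014)
rep("rim",[(513,237),(690,280),(662,387),(488,350)],.114)
rep("tray",[(108,221),(238,205),(258,332),(126,352)],.012)
rep("bridge front",[(130,299),(210,284)],.083)
for nm,p,box in(("top",t,(170,230,170,205)),("side",d,(150,180,195,215))):
    f=p["frame"].astype(int);m=((f[:,:,2]-f[:,:,0])>40).astype(np.uint8);a=np.zeros_like(m);a[box[0]:box[1],box[2]:box[3]]=m[box[0]:box[1],box[2]:box[3]]
    ys,xs=np.nonzero(a);print(nm,len(ys),ys.mean(),xs.mean(),ys.min(),ys.max(),xs.min(),xs.max(),cv2.minAreaRect(np.c_[xs,ys].astype(np.float32)))
    if nm=="top": print(atz(p,(ys.mean(),xs.mean()),.115))
print("handle top corners tri/side at z=.123", atz(d,cs(188,128),.123),atz(d,cs(207,134),.123))
for nm,rc in (("handle top side mid",cs(197,130)),):
  for z in (.118,.122,.126): print(z,atz(d,rc,z))
```

```text
base [[0.631, -0.111], [0.588, -0.305], [0.424, -0.266], [0.472, -0.073]] [ 0.5289 -0.1886]
   0.1987 77.5
   0.1686 76.6
   0.1978 76.2
   0.1641 76.9
rim [[0.59, -0.118], [0.552, -0.275], [0.458, -0.249], [0.49, -0.096]] [ 0.5226 -0.1845]
   0.1612 76.6
   0.0978 74.2
   0.156 78.2
   0.1022 77.2
tray [[0.614, 0.264], [0.63, 0.138], [0.507, 0.116], [0.487, 0.243]] [0.5597 0.1904]
   0.1277 7.3
   0.1251 9.8
   0.1286 8.9
   0.1287 9.3
bridge front [[0.535, 0.226], [0.549, 0.153]] [0.5418 0.1894]
   0.0738 10.9
   0.0738 10.9
top 28 200.07142857142858 187.82142857142858 198 202 184 191 ((187.64707946777344, 200.0882568359375), (3.395498752593994, 7.518604278564453), 75.96376037597656)
[0.5629853  0.19393856 0.115     ]
side 17 160.2941176470588 205.05882352941177 159 162 202 208 ((205.1000213623047, 160.1999969482422), (6.640782833099365, 2.2135939598083496), 18.434947967529297)
handle top corners tri/side at z=.123 [0.5588808  0.20511917 0.123     ] [0.56835966 0.17941242 0.123     ]
0.118 [0.56858899 0.20147567 0.118     ]
0.122 [0.56526505 0.19585114 0.122     ]
0.126 [0.56194112 0.19022662 0.126     ]
```

Emit:
{"method": "move_arm", "body": {
  "targets": [
    [[0,0,-0.13,0.029,-0.037,0,0.6],[0,0,-0.13,0.029,-0.037,0,0.6],[0,0,-0.13,0.029,-0.037,0,0.6],[0,0,-0.13,0.029,-0.037,0,0.6],[0,0,-0.13,0.029,-0.037,0,0.6]]
  ]
}}

```text
clock: 1.7
tool_pos: [0.4151, 0.379, 0.2501]
eef_rot: [0.974, 0.228, 0.001, -0.005]
contact_force: [0.8, 0.7, 1.0]
opening: 0.606
```

Emit:
{"method": "move_arm", "body": {
  "targets": [
    [[0,0,-0.13,0.029,-0.037,0,0.6],[0,0,-0.13,0.029,-0.037,0,0.6],[0,0,-0.02,0.029,-0.037,0,0.6],[0,0,0,0.029,-0.037,0,0.6],[0,0,0,0,0,0,0.6]]
  ]
}}

```text
clock: 2.2
tool_pos: [0.54, 0.2167, 0.2514]
eef_rot: [0.997, 0.077, 0.005, -0.003]
contact_force: [-0.1, -0.7, -0.3]
opening: 0.599
```

Emit:
{"method": "move_arm", "body": {
  "targets": [
    [[0,0,0.03,0.0115,-0.012,-0.04,0.6],[0,0,0,0.0115,-0.012,-0.04,0.6],[0,0,0,0,0,-0.03,0.6],[0,0,0,0,0,0,0.6]]
  ]
}}

```text
clock: 2.6
tool_pos: [0.5663, 0.1918, 0.1403]
eef_rot: [0.996, 0.09, 0.008, -0.005]
contact_force: [-0.0, -0.1, 0.1]
opening: 0.599
```

```bash
cat > look.py <<'E'
from h import *
import sys
n=sys.argv[1];y0,y1,x0,x1=map(int,sys.argv[3:7]);p=r.snapshot(sys.argv[2])
f=min(800/(x1-x0),600/(y1-y0));cv2.imwrite(f"pics/{n}.png",cv2.resize(p["frame"][y0:y1,x0:x1,::-1],None,fx=f,fy=f,interpolation=cv2.INTER_CUBIC))
import pickle;pickle.dump(p,open(n+".pkl","wb"))
s=r.get_state();print(f,s["clock"],s["tool_pos"],s["eef_rot"],s["contact_force"])
E
python3 look.py s2 side 90 240 110 310
```

```text
4.0 2.65 [0.56777918 0.19206287 0.14228964] [ 0.99584411  0.09035826  0.01029794 -0.00488306] [ 0.85278723  0.64284091 -0.14071999]
```

View pics/s2.png

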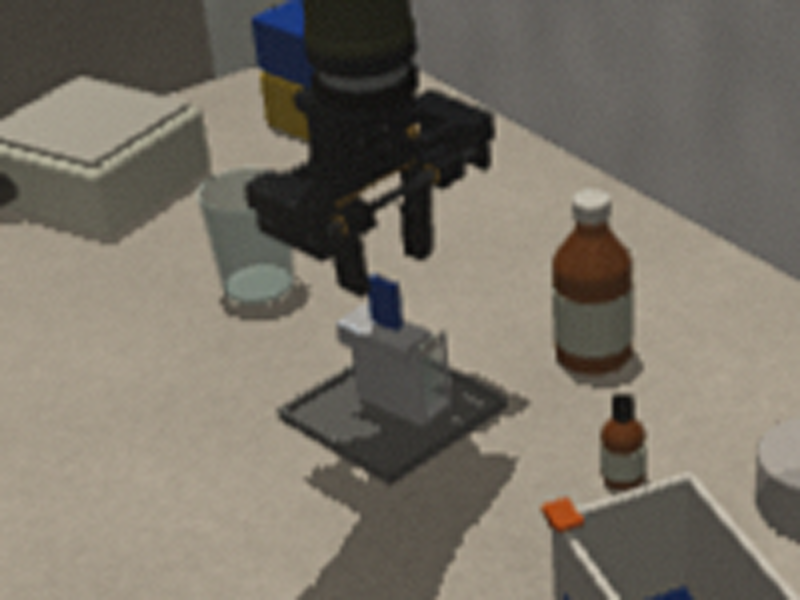

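The side view (handle at crop (385,300), fingers above and either side of it) shows the gripper aligned over the handle. I'll descend and grip.

Emit:
{"method": "move_arm", "body": {
  "targets": [
    [[-0.012,0.018,0,-0.003,0.001,-0.02,0.6],[0,0,0,0,0,-0.02,0.6],[0,0,0,0,0,0,0.6]]
  ]
}}

```text
clock: 2.95
tool_pos: [0.5675, 0.1965, 0.1071]
eef_rot: [0.996, 0.091, 0.005, -0.001]
contact_force: [-0.6, 0.1, 0.4]
opening: 0.598
```

Emit:
{"method": "move_arm", "body": {
  "targets": [
    [[0,0,0,0,0,0,0.0],[0,0,0,0,0,0,0.0],[0,0,0,0,0,0,0.0],[0,0,0,0,0,0,0.0],[0,0,0,0,0,0,0.0]]
  ],
  "force": 25
}}

```text
clock: 3.45
tool_pos: [0.5703, 0.1994, 0.1141]
eef_rot: [0.996, 0.092, 0.009, -0.003]
contact_force: [-0.6, -0.1, 0.4]
opening: 0.173
```

Emit:
{"method": "move_arm", "body": {
  "targets": [
    [[0,0,0,-0.003,-0.003,0,0.4],[0,0.018,0,-0.002,-0.002,-0.008,0.4],[0,0,0,0,0,-0.01,0.4]]
  ]
}}

```text
clock: 3.75
tool_pos: [0.5659, 0.194, 0.0967]
eef_rot: [0.996, 0.092, 0.001, -0.004]
contact_force: [0.3, 0.4, -0.2]
opening: 0.397
```

Emit:
{"method": "move_arm", "body": {
  "targets": [
    [[0,0,0,-0.001,0,0,0.0],[0,0,0,0,0,0,0.0],[0,0,0,0,0,0,0.0]]
  ],
  "force": 25
}}

```text
clock: 4.05
tool_pos: [0.5624, 0.1933, 0.0956]
eef_rot: [0.996, 0.092, -0.002, -0.004]
contact_force: [1.6, -0.2, 3.5]
opening: 0.152
```

Emit:
{"method": "move_arm", "body": {
  "targets": [
    [[0,0,0,0,0,0.004,0.0],[0,0,0,0,0,0,0.0],[0,0,0,0,0,0,0.0]]
  ]
}}

```text
clock: 4.35
tool_pos: [0.5613, 0.1926, 0.0976]
eef_rot: [0.996, 0.092, -0.004, -0.004]
contact_force: [0.7, -0.6, -1.9]
opening: 0.108
```

Emit:
{"method": "move_arm", "body": {
  "targets": [
    [[0,0,0,0,0,0.02,0.0],[0,0,0,0,0,0.045,0.0],[0,0,0,0,0,0.045,0.0],[0,0,0,0,0,0.04,0.0],[0,0,0,0,0,0,0.0]]
  ],
  "force": 40
}}

```text
clock: 4.85
tool_pos: [0.5574, 0.1911, 0.248]
eef_rot: [0.996, 0.092, -0.009, -0.002]
contact_force: [1.2, 0.4, -1.8]
opening: 0.105
```

Emit:
{"method": "move_arm", "body": {
  "targets": [
    [[0,0,-0.08,-0.008,-0.045,0,0.0],[0,0,-0.08,-0.008,-0.045,0,0.0],[0,0,-0.08,-0.008,-0.045,0,0.0],[0,0,-0.08,-0.008,-0.045,0,0.0],[0,0,-0.08,-0.008,-0.045,0,0.0]]
  ]
}}

```text
clock: 5.35
tool_pos: [0.5136, -0.0303, 0.2438]
eef_rot: [0.994, -0.107, -0.009, -0.007]
contact_force: [0.6, 0.0, -1.7]
opening: 0.109
```

Emit:
{"method": "move_arm", "body": {
  "targets": [
    [[-0.008,-0.008,-0.016,-0.0045,-0.039,0,0.0],[-0.008,-0.008,0,-0.0045,-0.039,0,0.0],[0,0,0,-0.0045,-0.039,0,0.0],[0,0,0,-0.0045,-0.039,0,0.0],[0,0,0,0,0,0,0.0]]
  ]
}}

```text
clock: 5.85
tool_pos: [0.4868, -0.2002, 0.2375]
eef_rot: [0.992, -0.122, -0.007, 0.003]
contact_force: [-0.3, 0.2, -2.3]
opening: 0.108
```

```bash
python3 look.py s3 side 110 320 150 400; python3 -c "
from h import *
for i in range(5):
  r.snapshot('top');s=r.get_state();print(s['tool_pos'].round(4),s['eef_rot'].round(4),s['contact_force'].round(2))"
```

```text
2.857142857142857 5.9 [ 0.4873463  -0.19662742  0.23716241] [ 0.99270011 -0.12039317 -0.00704764  0.00151629] [ 0.15677359  0.27465015 -0.93299689]
[ 0.4882 -0.1939  0.2373] [ 9.929e-01 -1.185e-01 -6.900e-03  6.000e-04] [ 1.37  0.73 -1.13]
[ 0.489  -0.1922  0.2375] [ 9.931e-01 -1.170e-01 -6.500e-03  2.000e-04] [-0.09  1.14 -1.52]
[ 0.4894 -0.1914  0.2378] [ 0.9932 -0.1161 -0.0062  0.    ] [ 0.17  0.89 -2.  ]
[ 0.4897 -0.1911  0.238 ] [ 9.933e-01 -1.156e-01 -6.000e-03  1.000e-04] [ 0.9  -0.69 -0.76]
[ 0.4899 -0.1911  0.2382] [ 9.933e-01 -1.155e-01 -5.800e-03  2.000e-04] [-0.75  0.22 -1.72]
```

View pics/s3.png

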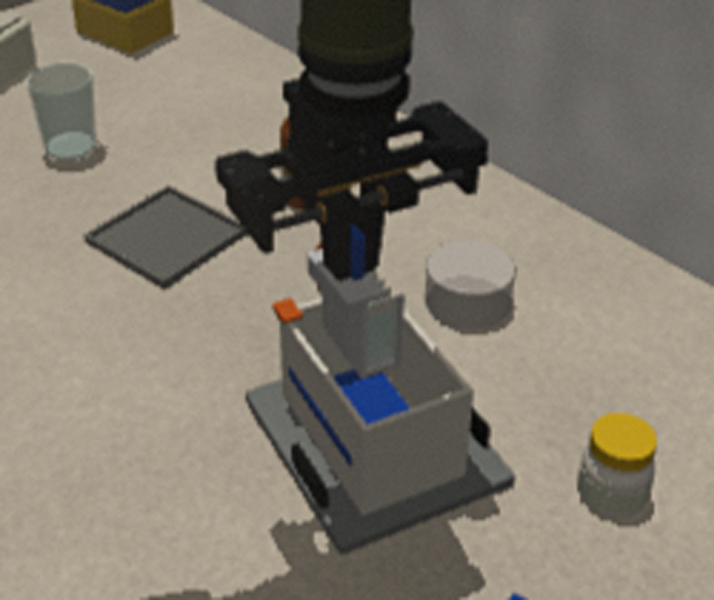

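The side view shows the rack held over the dish's interior: back plate at crop (345,330), keeper at (288,310), tray empty. I'll lower the plate inside the dish, keeping the lip above the rim.

Emit:
{"method": "move_arm", "body": {
  "targets": [
    [[0,0,0,0.006,0.005,0,0.0],[0,0,0,0,0,-0.025,0.0],[0,0,0,0,0,-0.03,0.0],[0,0,0,0,0,-0.018,0.0],[0,0,0,0,0,0,0.0]]
  ]
}}

```text
clock: 6.65
tool_pos: [0.5015, -0.1783, 0.1642]
eef_rot: [0.994, -0.11, -0.003, -0.001]
contact_force: [0.7, 0.2, -1.3]
opening: 0.109
```

```bash
cat > st.py <<'E'
from h import *
S=np.array([.5289,-.1886]);a=np.radians(-13.2);ex=np.array([np.cos(a),np.sin(a)]);ey=np.array([-ex[1],ex[0]])
F=[]
for i in range(4):
    r.snapshot('top');s=r.get_state();F.append(s['contact_force'])
F=np.mean(F,0);p=s['tool_pos'];q=s['eef_rot'];x,y,z,w=q[:4]
ax,ay=2*(x*z+y*w),2*(y*z-x*w)
print("t",round(s['clock'],2),"tcp",p.round(4),"st mm",((p[:2]-S)@ex*1e3).round(1),((p[:2]-S)@ey*1e3).round(1),"yaw",np.degrees(2*np.arctan2(y,x)).round(2),"tilt",round(ax,4),round(ay,4))
print("F",F.round(2),"Fst",(F[:2]@ex).round(2),(F[:2]@ey).round(2),"M",s['moment'].round(2),"op",s['opening'])
E
python3 st.py
```

```text
t 6.85 tcp [ 0.503  -0.1802  0.1671] st mm -27.2 2.3 yaw -12.71 tilt 0.0008 0.0003
F [ 0.23  0.17 -1.02] Fst 0.18 0.22 M [-0.05  0.07  0.05] op 0.11361324958425625
```

Emit:
{"method": "move_arm", "body": {
  "targets": [
    [[0,0.009,-0.009,-0.005,0.001,-0.007,0.0],[0,0,0,-0.004,0.001,-0.007,0.0],[0,0,0,0,0,0,0.0]]
  ]
}}

```text
clock: 7.15
tool_pos: [0.4945, -0.1784, 0.1543]
eef_rot: [0.993, -0.116, -0.002, 0.001]
contact_force: [-0.3, 0.5, -0.7]
opening: 0.109
```

```bash
python3 st.py
```

```text
t 7.35 tcp [ 0.4959 -0.1788  0.1551] st mm -34.3 2.0 yaw -13.28 tilt -0.0023 -0.0017
F [ 0.05 -0.21 -1.14] Fst 0.09 -0.19 M [-0.04  0.11  0.01] op 0.11063442412613342
```

Emit:
{"method": "move_arm", "body": {
  "targets": [
    [[0,0.005,0,-0.003,0.0007,0,0.0],[0,0,0,-0.003,0.0007,0,0.0],[0,0,0,0,0,0,0.0]]
  ]
}}

```text
clock: 7.65
tool_pos: [0.4897, -0.1775, 0.1553]
eef_rot: [0.993, -0.116, -0.003, 0.001]
contact_force: [-0.7, -0.2, -2.0]
opening: 0.111
```

```bash
python3 st.py
```

```text
t 7.85 tcp [ 0.4904 -0.1776  0.1554] st mm -40.0 1.9 yaw -13.29 tilt -0.0061 -0.002
F [-0.19 -0.16 -0.85] Fst -0.15 -0.2 M [-0.02  0.09 -0.  ] op 0.11064601529212181
```

Emit:
{"method": "move_arm", "body": {
  "targets": [
    [[0,0,0,-0.002,0.0005,0,0.0],[0,0,0,-0.001,0.0002,0,0.0]]
  ]
}}

```text
clock: 8.05
tool_pos: [0.4877, -0.1769, 0.1554]
eef_rot: [0.993, -0.116, -0.002, 0.001]
contact_force: [0.7, -0.3, -2.1]
opening: 0.113
```

```bash
python3 st.py
```

```text
t 8.25 tcp [ 0.4878 -0.177   0.1554] st mm -42.6 1.9 yaw -13.28 tilt -0.0054 -0.0022
F [ 0.28 -0.11 -2.02] Fst 0.3 -0.04 M [-0.08  0.04  0.03] op 0.11340652072712055
```

Emit:
{"method": "move_arm", "body": {
  "targets": [
    [[0,0,0,-0.002,0.0005,0,0.0],[0,0,0,0,0,0,0.0]]
  ]
}}

```text
clock: 8.45
tool_pos: [0.4874, -0.1769, 0.1557]
eef_rot: [0.993, -0.116, -0.001, 0.002]
contact_force: [0.5, -0.7, -2.4]
opening: 0.107
```

```bash
python3 st.py
```

```text
t 8.65 tcp [ 0.4871 -0.1768  0.1556] st mm -43.4 1.9 yaw -13.29 tilt -0.0026 -0.003
F [ 1.64 -0.98 -1.63] Fst 1.82 -0.57 M [-0.16 -0.36 -0.08] op 0.11033043825322036
```

Touch found: the back plate meets the wall's inner face at TCP station x ≈ -43.2 mm (vision said -44.5). I'll back off 2 mm to centre the channel on the wall and lower.

Emit:
{"method": "move_arm", "body": {
  "targets": [
    [[0,0.005,0,0.0025,-0.0005,0,0.0],[0,0,0,0,0,-0.004,0.0],[0,0,0,0,0,0,0.0]]
  ]
}}

```text
clock: 8.95
tool_pos: [0.4885, -0.1769, 0.1511]
eef_rot: [0.993, -0.116, -0.005, 0.002]
contact_force: [0.3, 0.4, -1.8]
opening: 0.112
```

```bash
python3 st.py
```

```text
t 9.15 tcp [ 0.4888 -0.1771  0.1516] st mm -41.7 2.1 yaw -13.27 tilt -0.0101 -0.0024
F [-0.21 -0.57 -1.52] Fst -0.07 -0.61 M [-0.08  0.11  0.01] op 0.11211795229159385
```

Emit:
{"method": "move_arm", "body": {
  "targets": [
    [[0,0,0,0.0005,0,-0.004,0.0],[0,0,0,0,0,-0.003,0.0],[0,0,0,0,0,-0.002,0.0]]
  ]
}}

```text
clock: 9.45
tool_pos: [0.4891, -0.1771, 0.1421]
eef_rot: [0.993, -0.116, -0.005, 0.002]
contact_force: [-1.0, -1.0, -1.0]
opening: 0.107
```

```bash
python3 st.py
```

```text
t 9.65 tcp [ 0.4892 -0.1771  0.1424] st mm -41.3 2.1 yaw -13.28 tilt -0.0101 -0.0024
F [ 0.04  0.12 -1.73] Fst 0.01 0.13 M [-0.07  0.03  0.01] op 0.11278901679504319
```

Emit:
{"method": "move_arm", "body": {
  "targets": [
    [[0,0,0,0,0,-0.003,0.0],[0,0,0,0,0,-0.003,0.0],[0,0,0,0,0,0,0.0]]
  ]
}}

```text
clock: 9.95
tool_pos: [0.4894, -0.1772, 0.1361]
eef_rot: [0.993, -0.116, -0.005, 0.002]
contact_force: [0.1, -0.2, -1.1]
opening: 0.108
```

```bash
python3 st.py; python3 look.py s4 side 140 300 180 380
```

```text
t 10.15 tcp [ 0.4896 -0.1772  0.1365] st mm -40.9 2.1 yaw -13.28 tilt -0.0088 -0.0028
F [-0.12 -0.5  -1.15] Fst -0.01 -0.51 M [-0.07  0.09  0.02] op 0.11255837803953188
3.75 10.2 [ 0.48962902 -0.17729503  0.13653778] [ 0.99327767 -0.11566464 -0.00418292  0.00191304] [-0.10444145 -0.42779758 -1.41641461]
```

View pics/s4.png

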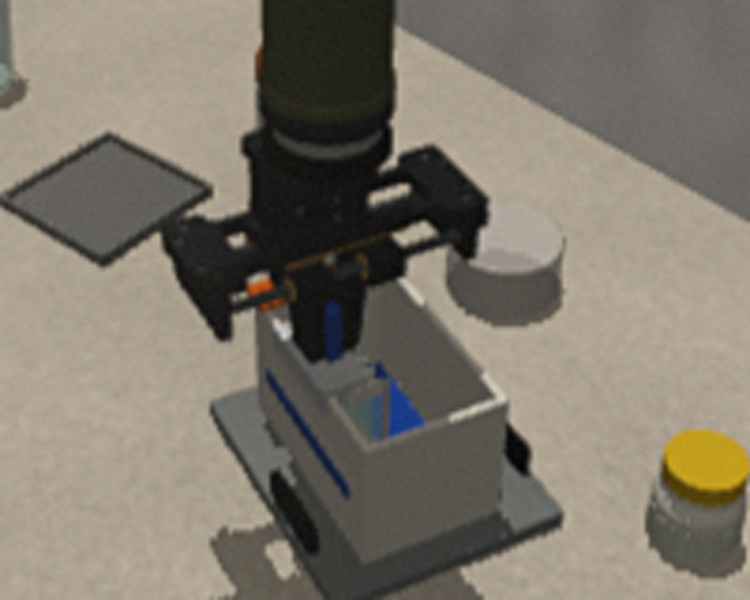

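The picture shows the rack in the dish and the rim hidden by the bridge between crop (290,340) and (335,400). The lip is not clear, so I'll project the model onto a zoomed crop.

Run:
```python
from h import *
import pickle
p=pickle.load(open("s4.pkl","rb"))
a=np.radians(-13.28);ex=np.array([np.cos(a),np.sin(a),0]);ey=np.array([-ex[1],ex[0],0]);ez=np.array([0,0,1])
O=np.array([.4896,-.1772,.1365-.0936])+.010*ex
W=lambda x,y,z:O+(x*ex+y*ey+z*ez)/1000
y0,y1,x0,x1=215,275,240,300;f=10
im=cv2.resize(p["frame"][y0:y1,x0:x1,::-1],None,fx=6.6,fy=10,interpolation=cv2.INTER_CUBIC)
im=cv2.convertScaleAbs(im,alpha=1.5);im2=im.copy()
def poly(P,c):
    q=(proj(p,P)-[x0,y0]+.5)*[6.6,10];cv2.polylines(im2,[q.astype(np.int32)],True,c,1)
poly([W(-30.5,-35,61),W(-30.5,35,61),W(-30.5,35,80),W(-30.5,-35,80)],(0,0,255))
poly([W(2,-35,80),W(2,35,80),W(-30.5,35,80),W(-30.5,-35,80)],(0,255,0))
cv2.imwrite("pics/s5.png",np.hstack([im,im2]))
```

```text
(no output)
```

View pics/s5.png

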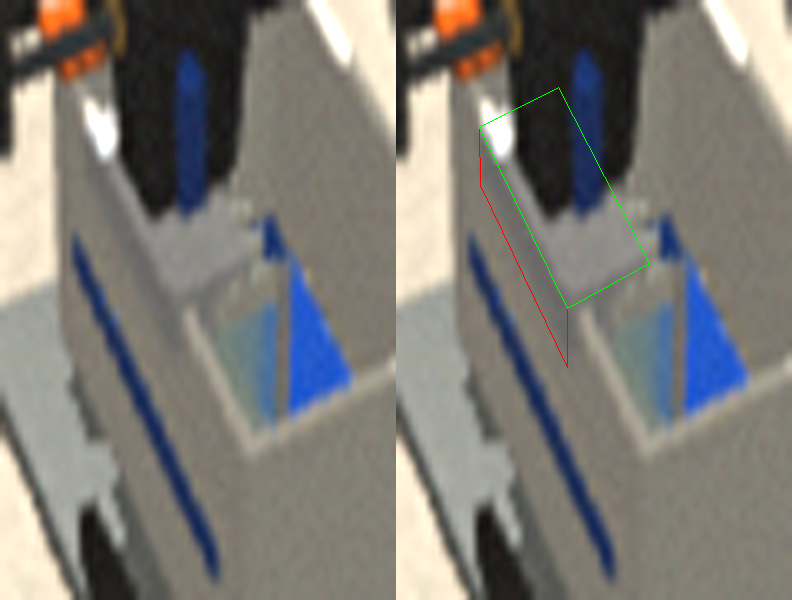

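The bridge overlay fits, with the rim running under it and the lip patch on the outer face at about (140,270). Lowering to rest.

Emit:
{"method": "move_arm", "body": {
  "targets": [
    [[0,0,0,0,0,-0.002,0.0],[0,0,0,0,0,-0.002,0.0]]
  ]
}}

```text
clock: 10.4
tool_pos: [0.4899, -0.1774, 0.1327]
eef_rot: [0.993, -0.116, -0.004, 0.002]
contact_force: [-0.6, 0.1, -1.6]
opening: 0.109
```

```bash
python3 st.py
```

```text
t 10.6 tcp [ 0.4898 -0.1774  0.1327] st mm -40.6 2.0 yaw -13.28 tilt -0.0082 -0.003
F [-0.01  0.06 -1.35] Fst -0.02 0.05 M [-0.04  0.11  0.  ] op 0.11064372866200362
```

Emit:
{"method": "move_arm", "body": {
  "targets": [
    [[0,0,0,-0.0007,0.0002,-0.002,0.0],[0,0,0,0,0,-0.001,0.0]]
  ]
}}

```text
clock: 10.8
tool_pos: [0.4894, -0.1772, 0.1298]
eef_rot: [0.993, -0.116, -0.003, 0.002]
contact_force: [-0.4, 1.1, 3.4]
opening: 0.111
```

```bash
python3 st.py
```

```text
t 11.0 tcp [ 0.4894 -0.1772  0.13  ] st mm -41.1 2.0 yaw -13.28 tilt -0.0074 -0.0032
F [-0.44  0.04  2.51] Fst -0.44 -0.06 M [0.09 0.26 0.05] op 0.10658244636793428
```

Emit:
{"method": "move_arm", "body": {
  "targets": [
    [[0,0,0,0,0,0.001,0.0],[0,0,0,0.0012,0.005,0,0.0],[0,0,0,0.0012,0.005,0,0.0],[0,0,0,0,0,0,0.0]]
  ]
}}

```text
clock: 11.4
tool_pos: [0.492, -0.1664, 0.1307]
eef_rot: [0.993, -0.116, -0.004, 0.002]
contact_force: [0.4, -0.4, -0.5]
opening: 0.111
```

```bash
python3 st.py
```

```text
t 11.6 tcp [ 0.4917 -0.1674  0.1308] st mm -41.0 12.1 yaw -13.36 tilt -0.0075 -0.0038
F [ 0.38  0.17 -0.22] Fst 0.33 0.25 M [ 0.04  0.09 -0.06] op 0.11052635264418036
```

Emit:
{"method": "move_arm", "body": {
  "targets": [
    [[0,0,0.001,0.0009,0.004,0,0.0],[0,0,0,0.0009,0.004,0,0.0],[0,0,0,0.0009,0.004,0,0.0],[0,0,0,0,0,0,0.0]]
  ]
}}

```text
clock: 12.0
tool_pos: [0.4945, -0.1551, 0.1308]
eef_rot: [0.993, -0.116, -0.003, 0.003]
contact_force: [0.2, 0.4, -0.0]
opening: 0.109
```

```bash
python3 st.py
```

```text
t 12.2 tcp [ 0.4942 -0.156   0.1308] st mm -41.2 23.9 yaw -13.42 tilt -0.0076 -0.0048
F [ 0.53  0.19 -0.89] Fst 0.48 0.3 M [0.03 0.08 0.07] op 0.1138073205212022
```

Emit:
{"method": "move_arm", "body": {
  "targets": [
    [[0,0,0.003,0.0007,0.003,0,0.0],[0,0,0,0.0005,0.002,0,0.0],[0,0,0,0,0,0,0.0]]
  ]
}}

```text
clock: 12.5
tool_pos: [0.4954, -0.1512, 0.1309]
eef_rot: [0.993, -0.116, -0.003, 0.003]
contact_force: [-0.3, -0.1, -0.4]
opening: 0.106
```

```bash
python3 st.py
```

```text
t 12.7 tcp [ 0.4953 -0.1514  0.1308] st mm -41.2 28.5 yaw -13.3 tilt -0.0077 -0.0053
F [ 0.03  0.09 -0.74] Fst 0.01 0.1 M [ 0.06  0.06 -0.03] op 0.11011884795232037
```

Emit:
{"method": "move_arm", "body": {
  "targets": [
    [[0,0,0,0.0005,0.002,0,0.0],[0,0,0,0.0003,0.0015,0,0.0]]
  ]
}}

```text
clock: 12.9
tool_pos: [0.4961, -0.1483, 0.1309]
eef_rot: [0.993, -0.116, -0.003, 0.003]
contact_force: [0.1, -0.6, -1.3]
opening: 0.107
```

```bash
python3 st.py
```

```text
t 13.1 tcp [ 0.4961 -0.1481  0.1309] st mm -41.2 31.9 yaw -13.32 tilt -0.0077 -0.0055
F [-0.21  0.58 -0.87] Fst -0.33 0.51 M [0.05 0.09 0.04] op 0.11073420271069602
```

Emit:
{"method": "move_arm", "body": {
  "targets": [
    [[0,0,0,0.0003,0.0015,0,0.0],[0,0,0,0.0003,0.0013,0,0.0]]
  ]
}}

```text
clock: 13.3
tool_pos: [0.4966, -0.1458, 0.1309]
eef_rot: [0.993, -0.116, -0.003, 0.003]
contact_force: [-0.9, -2.6, -2.5]
opening: 0.111
```

```bash
python3 st.py
```

```text
t 13.5 tcp [ 0.4965 -0.1459  0.1309] st mm -41.3 34.2 yaw -13.37 tilt -0.0077 -0.0062
F [-0.53 -1.49 -1.13] Fst -0.17 -1.57 M [-0.35  0.1   0.01] op 0.11198864694559439
```

The stop is touched at y ≈ 34 mm. I'll push a little more to confirm, while lowering onto the rim.

Emit:
{"method": "move_arm", "body": {
  "targets": [
    [[0,0,0,0.0003,0.0013,-0.0005,0.0],[0,0,0,0.0002,0.001,-0.0005,0.0]]
  ]
}}

```text
clock: 13.7
tool_pos: [0.4967, -0.1453, 0.13]
eef_rot: [0.993, -0.117, -0.003, 0.005]
contact_force: [-0.8, -4.9, 1.5]
opening: 0.115
```

```bash
python3 st.py
```

```text
t 13.9 tcp [ 0.4968 -0.1451  0.1301] st mm -41.2 35.0 yaw -13.46 tilt -0.0077 -0.008
F [-0.99 -4.33  1.13] Fst 0.03 -4.44 M [-1.02  0.42  0.07] op 0.10260203318079072
```

Emit:
{"method": "move_arm", "body": {
  "targets": [
    [[0,0,0,0,0,0,0.35],[0,0,0,0,0,0,0.35],[0,0,0,0,0,0,0.35]]
  ]
}}

```text
clock: 14.2
tool_pos: [0.4979, -0.1423, 0.1301]
eef_rot: [0.993, -0.116, -0.003, 0.003]
contact_force: [0.6, -0.0, 0.5]
opening: 0.342
```

Emit:
{"method": "move_arm", "body": {
  "targets": [
    [[0,0,0,0,0,0.01,0.35],[0,0,0,0,0,0.03,0.35],[0,0,0,0,0,0.045,0.35],[0,0,0,0,0,0.045,0.35],[0,0,0,-0.02,0,0.045,0.35]]
  ]
}}

```text
clock: 14.7
tool_pos: [0.4762, -0.1375, 0.3067]
eef_rot: [0.994, -0.113, -0.008, 0.0]
contact_force: [-0.4, -0.6, 0.6]
opening: 0.35
```

Emit:
{"method": "move_arm", "body": {
  "targets": [
    [[0,0,0,-0.01,0.04,0.02,0.35],[0,0,0,-0.01,0.045,0,0.35],[0,0,0,-0.01,0.045,0,0.35],[0,0,0,-0.01,0.045,0,0.35],[0,0,0,0,0.045,0,0.35]]
  ]
}}

```text
clock: 15.2
tool_pos: [0.4345, 0.0818, 0.3387]
eef_rot: [0.993, -0.121, 0.002, 0.0]
contact_force: [0.9, -0.7, -0.5]
opening: 0.35
```

```bash
python3 st.py; python3 look.py s6 side 190 290 220 330; python3 look.py t6 top 170 260 265 365
python3 - <<'E'
from h import *
import pickle
a=cv2.imread("pics/s6.png");b=cv2.imread("pics/t6.png")
b=cv2.resize(b,(400,360));a=cv2.resize(a,(400,364))[:360];cv2.imwrite("pics/c6.png",cv2.convertScaleAbs(np.hstack([a,b]),alpha=1.4))
E
```

```text
t 15.4 tcp [0.436  0.0813 0.3382] st mm -152.1 241.6 yaw -13.72 tilt 0.0034 -0.0008
F [-0.21  1.32  0.22] Fst -0.51 1.23 M [-0.08  0.07  0.02] op 0.35503800204494984
6.0 15.45 [0.43611804 0.07978692 0.33802874] [ 9.92647536e-01 -1.21027791e-01  1.68680153e-03  5.46293657e-04] [ 0.11422299  0.17874999 -0.4502966 ]
6.666666666666667 15.5 [0.43625862 0.07895527 0.33795882] [ 9.92516548e-01 -1.22096887e-01  1.69090163e-03  6.27060865e-04] [0.91995344 0.36711124 0.6728434 ]
```

View pics/c6.png

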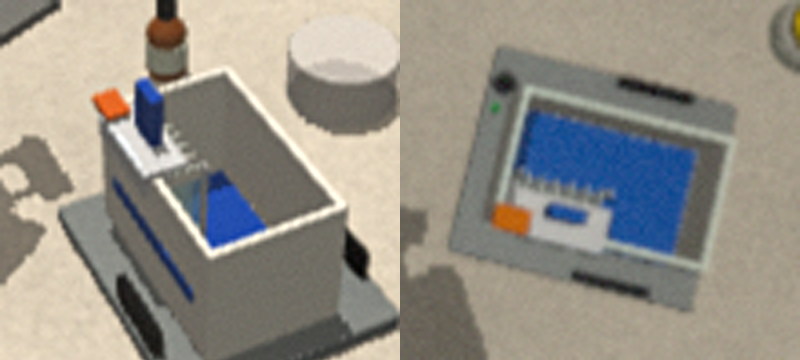

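Run:
```python
from h import *
import pickle
S=np.array([.5289,-.1886]);a=np.radians(-13.2);ex=np.array([np.cos(a),np.sin(a)]);ey=np.array([-ex[1],ex[0]])
t=pickle.load(open("t6.pkl","rb"))
X=lambda x,y:(170+y/4-.4,265+(x-400)/4-.4)
for n,p,z in(("handle top",X(566,213),.159),("bridge -y end mid",X(609,232),.119),("bridge -y/-x corner",X(607,250),.119),("keeper centre",X(511,218),.125)):
    w=atz(t,p,z)[:2]-S;print(n,(w@ex*1e3).round(1),(w@ey*1e3).round(1))
r.finish_job();print("done")
```

```text
handle top -40.6 37.1
bridge -y end mid -44.8 -1.7
bridge -y/-x corner -57.7 -3.1
keeper centre -51.6 70.0
the job is handed in; nothing more can be done
done
```

The rack is hanging on the keeper wall with its lip outside, pushed home against the stop and released. I handed the job in at about 15.5 s of the 56 s allowed.

- **Finding the wall:** I lowered the back plate inside the dish and felt the wall's inner face at about 2 N. The dish sits about 6 mm toward -x of the centred position. I then backed off 2 mm to centre the hook and lowered it until it rested on the rim.
- **Forces:** The highest readings I saw were about 3.4 N while lowering onto the rim and about 5 N at the stop. I only read the force between moves, so brief peaks in between would not show.
- **At the stop:** Contact came with the tool at station y of about 34 mm, and pressing further moved it only to 35 mm. The expected home position is 33 mm, within my measuring error for the station.
- **Final pictures:** The rack hangs upright with the bridge under the keeper and the lip side outside the wall. The gripper is well clear, and the things visible in the last crops look unmoved.
- **Disagreement:** In the last top picture the bridge's free end measures at y of about -2 mm, which matches home exactly. The handle top came out at 37 mm instead of 33 mm. I put that down to reading a blurred, small blob, and did not check it further.
- **Not seen clearly:** The lip itself was never sharp in the side pictures. I judged that it was hooked from the model overlay, the free lowering and the touch.

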